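# Hang the amber splash guard on the twin pins of the tube station

## Task

Take the amber splash guard out of the tightly packed row in the storage rack and hang it in front of the tube station: line up the holes in both its ears with the two upright pins, lower it, still held, until both ears rest flat on the post shoulders, then let go and move the hand clear. Either end of the guard may go on either pin. Leave the slide boxes standing in the rack, and do not knock over or push away the bottle, dishes, beaker or jar.

Things in the scene. Friction and masses are not known exactly. Their poses are not given: they have to be found in the camera images.
- guard_center (a point): Centre of the splash guard: upright white frame, amber window, black grip tab on top; 75 mm above its underside. x along its length, y across, z up; starts upright, x parallel to the rack's x. Frame 110 mm long, 12 thick, 110 tall, on a foot bar 110 long, 24 wide, 12 tall. With ears 182 mm long. Same either way round. Mass 0.2 to 0.35 kg.
- guard_tab (a point): Centre of the guard's flat black grip tab, 56 mm above guard_center: 44 mm long (guard x), 10 mm thick (guard y), 44 mm tall. Pinch it across its thickness. Slide box tops are 23 mm below this point at the start.
- guard_hole0 (a point): Hole in the guard's ear at its -x end: vertical round through hole, 14 mm diameter, 76 mm from the guard's middle. The point is at the hole's lower mouth, 16 mm above guard_center. The ear is 36 mm long (55 to 91 mm from the middle), 24 mm wide, 14 mm thick.
- guard_hole1 (a point): The like hole in the ear at the guard's +x end, 152 mm from guard_hole0.
- rack: Fixed aluminium rack, left or right on the table; the station is on the other side. Origin at its underside below the row's middle; x to its rear (away from the robot within 0.3 rad), y along the row. Five things stand along y at 26 mm pitch, 2 mm apart, on a floor 10 mm above the table: four slide boxes and, in one of the three middle places, the guard. Side walls 70 mm tall, 156 mm over all.
- rack_lip (a point): Middle of the top edge of the rack's front lip, on its inner face: x = -57 mm from the rack's origin, 34 mm above the table (24 above the rack floor). A like lip stands at the rear, x = +57 mm. The foot has 2 mm of play to each. The lips run along the row.
- rack_bar (a point): Middle of the underside of the dark retaining bar along the row: x 83 to 99 mm from the rack's origin, 135 to 147 mm above the table. It overlaps the guard's rear ear by 8 mm, 20 mm above it, so a straight lift is blocked: tip the guard's top towards the rack's front about the front lip's top edge, rear rising (0.15 rad frees the ear, 0.3 is comfortable), then pull up.
- seat (a point): Where guard_center is when the guard hangs fully home: midway between the station's two pins, 94 mm above the table. x to the station's rear (away from the robot within 0.3 rad), y along the line through both pins, z up; the hung guard's length lies along this y.
- station: Fixed tube station, origin at its underside, axes as the seat's, seat at x = -25 mm. White base 12 mm thick, x -55 to 115 mm, y +-100 mm. Two steel posts, 22 mm diameter, at y = +-76 mm (the 110 mm frame hangs between them with 10 mm to spare at each end), flat shoulders 110 mm above the table, each with a brass pin. Behind, from x = 35 mm, a blue block of black-capped tubes, up to 101 mm tall.
- pin0 (a point): Tip of the brass pin on the station's post at -y of the seat, 140 mm above the table. The pin is 11 mm in diameter, 30 mm tall above the post's shoulder, and tapers to 4 mm in the top 10 mm.
- pin1 (a point): Tip of the like pin on the post at +y of the seat, 152 mm from pin0, 140 mm above the table.
- bottle: Loose green glass bottle with a blue cap, 60 mm diameter, 165 mm tall, origin at its underside; it stands between rack and station, and must not be knocked over or pushed away.
- dishes: Loose stack of culture dishes, 88 mm diameter, 61 mm tall, in front of the station; origin at its underside. Leave it alone.
- beaker: Loose empty glass beaker, 84 mm diameter, 105 mm tall, behind the bottle; origin at its underside. Leave it alone.
- jar: Loose amber jar with a white lid, 72 mm diameter, 90 mm tall, on the left of the table; origin at its underside. Leave it alone.
- slidebox0: Loose blue slide box, 110 by 24 by 98 mm tall, standing in the rack; origin at its underside. It must stay standing there.
- slidebox1: Loose grey slide box, 110 by 24 by 98 mm tall, standing in the rack; origin at its underside. It must stay standing there.
- slidebox2: Loose green slide box, 110 by 24 by 98 mm tall, standing in the rack; origin at its underside. It must stay standing there.
- slidebox3: Loose red slide box, 110 by 24 by 98 mm tall, standing in the rack; origin at its underside. It must stay standing there.

How it is judged:
By the outcome, as a careful person would: the job done as asked, in the order asked, and still so for the second after the job is handed in, with the robot touching nothing.
It also fails if it takes over 54 s, if anything falls off the work surface, if the arm or the gripper's body presses on something with over 40 N, if the wrist force passes 120 N, or if a joint passes its speed limit or range.

## Robot

A 6-joint arm with a two-finger parallel gripper is mounted at the origin on the work surface. World frame = base frame: x ahead of the robot, y to its left, z up, the work surface at z = 0. Lengths are in m, angles in rad, forces in N, time in s.
With the tool pointing down it reaches from about 0.3 to 0.775 m from the base axis. Payload 14.6 kg.
Tool frame: the origin (TCP) lies between the finger pads; the fingertips stand 8 mm ahead of it and the grasp point (between the pads) lies 11 mm behind it (ctrl.tip_reach is the distance from the TCP to the fingertips, in m); y points along the fingers, z is the direction in which the jaws open and shut, and the axes are right-handed (so a half turn about y gives the same grasp; the last joint's range is limited). The gripper opens to 94 mm and grips with 3 to 60 N. Pads are 16 mm wide; open, the fingers measure 119 mm over their backs; the gripper's body (75 mm by 177 mm) begins 78 mm behind the grasp point.
Start: joints at [1.121, 0.3, 1.521, -0, 1.321, -0.067], TCP at [0.205, 0.51, 0.213] pointing down, gripper open.
Joint ranges: [-3.03, 3.03], [-0.79, 2.21], [0.23, 2.52], [-1.04, 4.18], [0, 3.07], [-2.55, 2.55]. Speed limits (rad/s): [2.22, 2.22, 2.57, 3.14, 3.14, 3.14].

## Interface

Orientations are given as [roll, pitch, yaw] about the fixed x, y, z axes, in that order (R = Rz(yaw) Ry(pitch) Rx(roll)).
In Python, from station import ctrl gives the robot as it stands.
- The arm moves only by the tool play_rows, never from a script. Its arguments are lists of equal length, an entry for each row: "twist": the turn, a rotation vector about the world's x, y, z as a fraction of full scale, a list of three; "travel": the shift along the world's x, y, z as a fraction of full scale, a list of three; "grip": the gripper's target within -1 to 1 (shut at 1, half-way at 0, fully open at -1). A call has 1 to 12 rows; each row shifts and turns the commanded pose from where the row before left it; what a row does not reach is not made up. Full scale, the value 1, is 5 cm for a shift and 90 degrees for a turn. A row lasts 1/10 s, in which the tool goes at most 50 mm and 8.59 degrees, less where a joint would pass 70% of its speed; a pose out of reach is approached as far as the arm can. A call with a number of a shift or a turn outside -1 to 1 is refused whole. A call with a gripper value outside its range is refused whole. The fingers move at their own pace and stop on an object; "force" is the grip in N (left out, the last holds). Time passes only in rows, so rows that do not move let the fingers close. It gives the time, the measured TCP pose, the force and the opening at its end, in the units of the state.
- ctrl.get_obs(): the state, without advancing time (a new reading comes with each control period).
- ctrl.camera(name): name is "side" or "top" or "wrist"; returns a dict with "img" (480x640x3 uint8, red, green, blue), "vfov" (degrees; the focal length in pixels is half the picture's height over the tangent of half this angle, whatever the lens; pixels are square), "cx", "cy" (the principal point, pixels), "rvec" (rotation vector, rad) and "tvec" (3), from world to camera coordinates, as OpenCV has them. Camera axes: x right, y down, z forward; pixel columns grow to the right and rows downward; lengths in m; the calibration is good to about 2 mm. A picture is of the moment at which its call begins. There is no depth.
- ctrl.hand_in(): hands the job in, once; it reports no verdict.
Trained networks look in a picture, given as the dict that the camera call returned (one of the last four; its "shot" number tells which), for a name from the list of things; names that differ only in an ending like _2 or _b are one class to them, and where a whole thing is asked for, a point or a joint stands for the part that bears it (a point fixed in the world has none). Each returns a list of dicts, best first, with "confidence" (0 to 1); they miss things now and then, are a little off and sometimes report something else, mostly with a low value. They report only what shows in the picture. A call takes as long as a camera call.
- ctrl.boxes_of(name, picture): "point" ([column, row] in pixels, amid what is visible of it).
- ctrl.trace(name, picture): "pixels" (480x640 bool, what is visible of it) and "point" ([column, row] in pixels, amid what is visible of it).
The state is a dict: "time_s": time; "qpos": joint angles; "joint_vel": joint speeds; "tau": joint torques, N m; "ee_pos": TCP position; "eef_rot": TCP orientation; "force": force on the tool from outside, world axes, zero at the start; "moment": the same for the moment, N m; "grip_width": finger opening in m.
Only numpy, scipy, OpenCV 4.12 (cv2) and the standard library are available. Lean on these libraries where they do the work, as an engineer would, in place of code of your own. Each camera call takes 0.05 s, during which the arm holds its last target.

## Working session

There is one attempt and no reset: what is moved stays moved. The work goes in short steps, Python scripts to look and compute and a tool call to move; the robot and the scene stay as the last step left them, time stands still between calls to the robot, and variables do not carry over. Pictures are saved under pics/ and viewed, and the job is handed in when it is done.

Besides the shell and the picture viewer there is one more tool, called after ">>>" by a JSON object that holds its "op" and its "data", one argument or row to a line. play_rows: Moves the arm, as the interface text tells. Its arguments: {"type":"object","properties":{"twist":{"type":"array"},"travel":{"type":"array"},"grip":{"type":"array"},"force":{"type":"number"}},"required":["twist","travel","grip"]}

```bash
ls; mkdir -p pics; cat > h.py <<'E'
import numpy as np, cv2
from station import ctrl
def save(c,n): cv2.imwrite(f'pics/{n}.png',c['img'][:,:,::-1])
def K(c):
    f=240/np.tan(np.radians(c['vfov'])/2); return np.array([[f,0,c['cx']],[0,f,c['cy']],[0,0,1.]])
def P(c):
    R=cv2.Rodrigues(np.array(c['rvec'],float))[0]; return K(c)@np.c_[R,np.array(c['tvec'],float)]
def proj(c,X):
    x=P(c)@np.r_[X,1]; return x[:2]/x[2]
def ray(c,p):
    R=cv2.Rodrigues(np.array(c['rvec'],float))[0]; o=-R.T@np.array(c['tvec'],float)
    d=R.T@np.linalg.inv(K(c))@np.r_[p,1]; return o,d/np.linalg.norm(d)
def atz(c,p,z):
    o,d=ray(c,p); return o+d*(z-o[2])/d[2]
def tri(obs):
    A=np.zeros((3,3));b=np.zeros(3)
    for c,p in obs:
        o,d=ray(c,p);M=np.eye(3)-np.outer(d,d);A+=M;b+=M@o
    X=np.linalg.solve(A,b); return X,[np.round(proj(c,X)-p,1) for c,p in obs]
E
python3 - <<'E'
from h import *
np.set_printoptions(precision=4,suppress=True)
o=ctrl.get_obs();print(o)
cs={}
for n in ['side','top','wrist']:
    c=ctrl.camera(n);cs[n]=c;save(c,n+'0');print(n,c['vfov'],c['cx'],c['cy'],c['rvec'],c['tvec'],c['shot'])
names='guard_center guard_tab guard_hole0 guard_hole1 rack rack_lip rack_bar seat station pin0 pin1 bottle dishes beaker jar slidebox0 slidebox1 slidebox2 slidebox3'.split()
for n in names:
    print(n,{k:[(np.round(d['point'],1).tolist(),round(d['confidence'],2)) for d in ctrl.boxes_of(n,c)[:2]] for k,c in cs.items()})
E
```

```text
pics
{'time_s': 0.0, 'qpos': array([ 1.1214,  0.3005,  1.5216, -0.    ,  1.3207, -0.0666]), 'joint_vel': array([ 0.0017,  0.0014,  0.0006, -0.0002, -0.0015, -0.0007]), 'tau': array([ -0.0027, -53.1815, -35.2724,   0.0707,   0.0244,  -0.0002]), 'ee_pos': array([0.2053, 0.51  , 0.2129]), 'eef_rot': array([-1.5719,  0.    , -0.3828]), 'force': array([-0.1042,  0.2675, -0.0661]), 'moment': array([ 0.0015, -0.0045, -0.0168]), 'grip_width': 0.09407250992008245}
side 44.32382812055168 324.9074667503118 240.12454548748582 [ 0.1733 -2.9149  1.0229] [0.54   0.032  1.5405] 1
top 42.423702514392254 326.1736637206197 234.94901062679344 [ 2.178  -2.0336  0.207 ] [0.0604 0.5568 1.3555] 2
wrist 70.23055352564506 318.17067681925164 237.06969224056505 [-2.4379 -1.647  -0.1915] [-0.55   -0.0243  0.3884] 3
guard_center {'side': [([326.9, 275.5], 0.74), ([325.0, 293.3], 0.57)], 'top': [([272.4, 246.2], 0.67)], 'wrist': []}
guard_tab {'side': [([326.0, 276.8], 0.6)], 'top': [([273.0, 245.2], 0.77)], 'wrist': []}
guard_hole0 {'side': [([328.9, 275.4], 0.8)], 'top': [([273.5, 245.8], 0.95), ([461.9, 230.7],
[... 1070 characters left out ...]
([371.2, 173.6], 0.92)], 'wrist': []}
jar {'side': [([339.0, 389.3], 0.76)], 'top': [([165.0, 264.4], 0.86)], 'wrist': [([356.5, 397.7], 0.81)]}
slidebox0 {'side': [([340.8, 266.7], 0.81), ([332.5, 250.9], 0.75)], 'top': [([296.3, 247.9], 0.97), ([262.0, 243.6], 0.89)], 'wrist': []}
slidebox1 {'side': [([340.8, 266.7], 0.81), ([332.5, 250.9], 0.75)], 'top': [([296.3, 247.9], 0.97), ([262.0, 243.6], 0.89)], 'wrist': []}
slidebox2 {'side': [([340.8, 266.7], 0.81), ([332.5, 250.9], 0.75)], 'top': [([296.3, 247.9], 0.97), ([262.0, 243.6], 0.89)], 'wrist': []}
slidebox3 {'side': [([340.8, 266.7], 0.81), ([332.5, 250.9], 0.75)], 'top': [([296.3, 247.9], 0.97), ([262.0, 243.6], 0.89)], 'wrist': []}
```

View pics/side0.png

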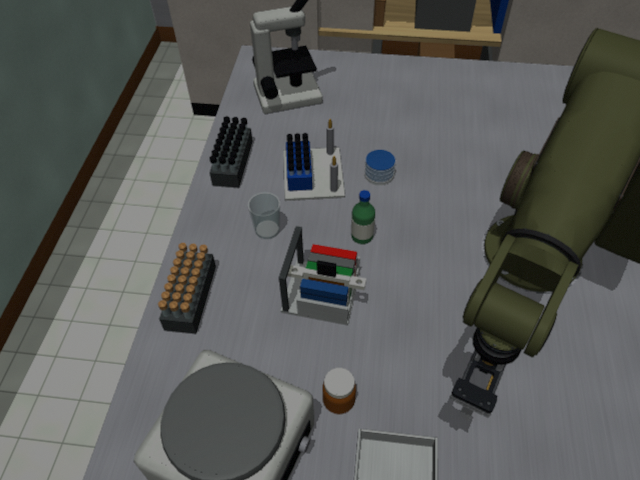

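View pics/top0.png

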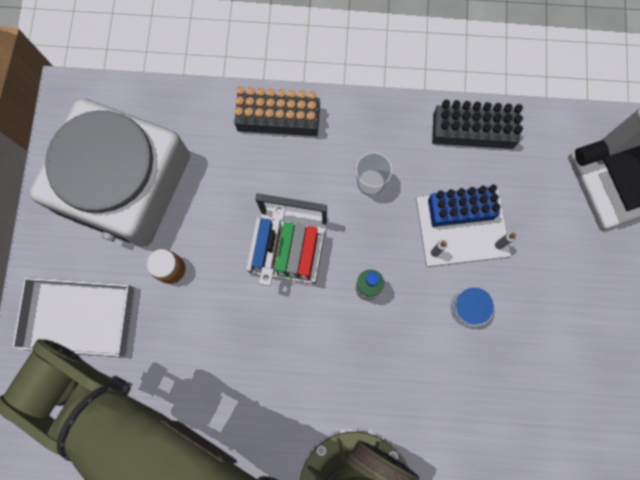

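View pics/wrist0.png

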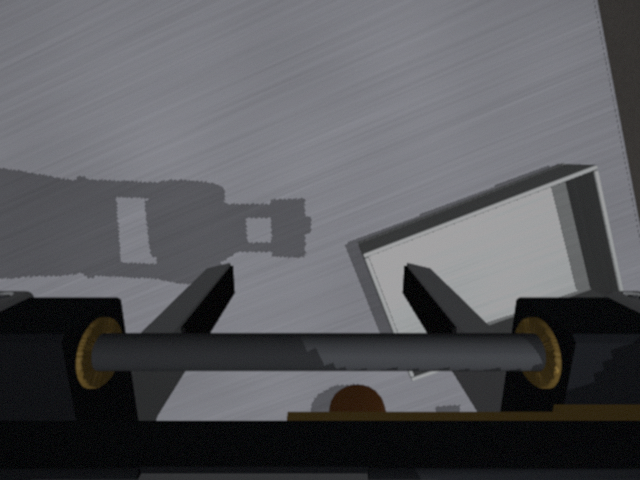

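The side view shows the rack near (320,285) with the guard's white ears at (295,270) and (360,282) and its black tab at (326,269). The station pins are at (330,123) and (334,160). In the top view the guard is second from the left (tab at ~(272,243)), the pins are at (443,241) and (513,233), and the bottle is at (371,282).

I'll zoom in.

```bash
python3 - <<'E'
import cv2
t=cv2.imread('pics/top0.png');s=cv2.imread('pics/side0.png')
cv2.imwrite('pics/z1.png',cv2.resize(t[185:305,240:340],(600,720))[:600] if 0 else cv2.resize(t[190:300,240:340],None,fx=5.4,fy=5.4,interpolation=cv2.INTER_CUBIC))
cv2.imwrite('pics/z2.png',cv2.resize(t[180:280,410:530],None,fx=6,fy=6,interpolation=cv2.INTER_CUBIC))
cv2.imwrite('pics/z3.png',cv2.resize(s[220:325,270:380],None,fx=5.5,fy=5.5,interpolation=cv2.INTER_CUBIC))
cv2.imwrite('pics/z4.png',cv2.resize(s[105:205,275:355],None,fx=6,fy=6,interpolation=cv2.INTER_CUBIC))
E
```

```text
(no output)
```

View pics/z1.png

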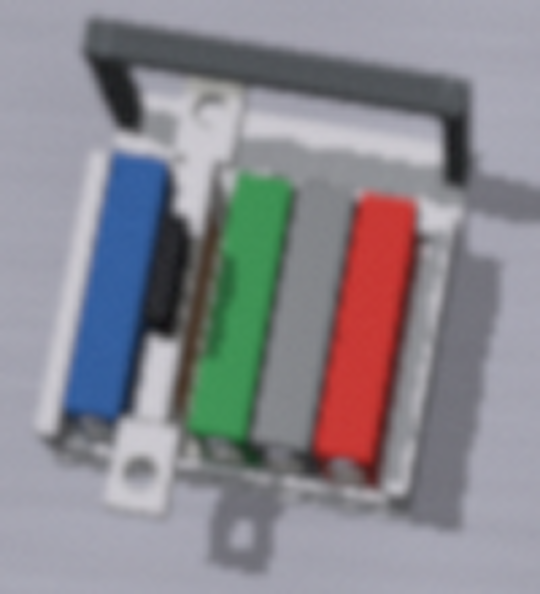

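View pics/z2.png

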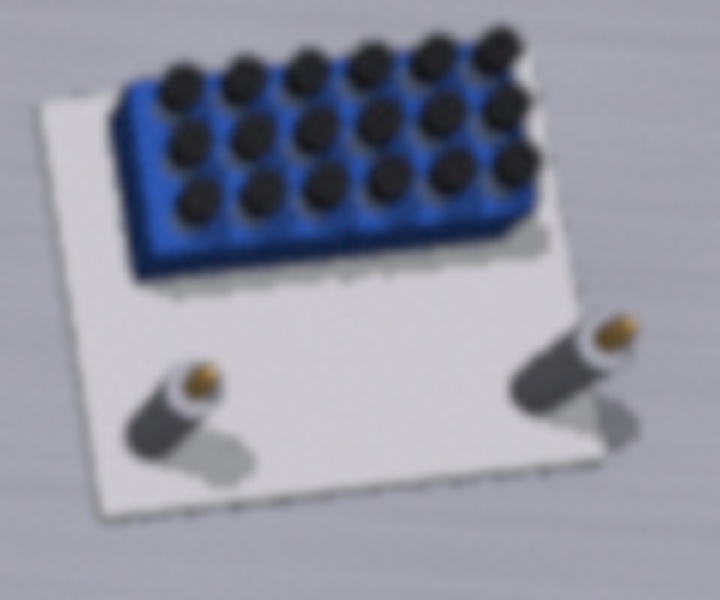

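View pics/z3.png

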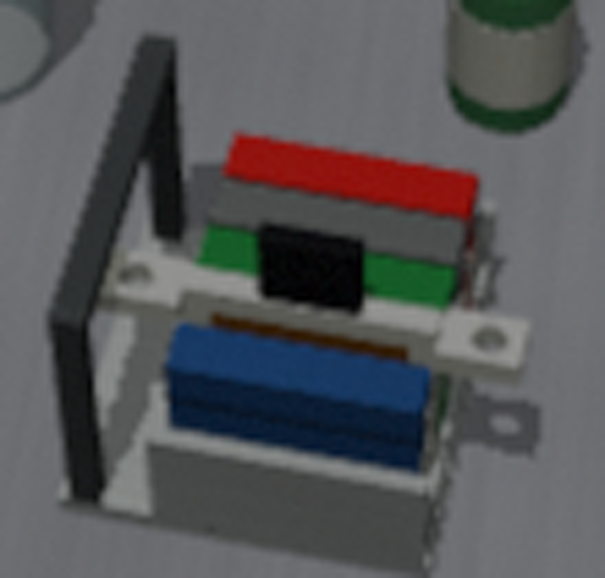

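View pics/z4.png

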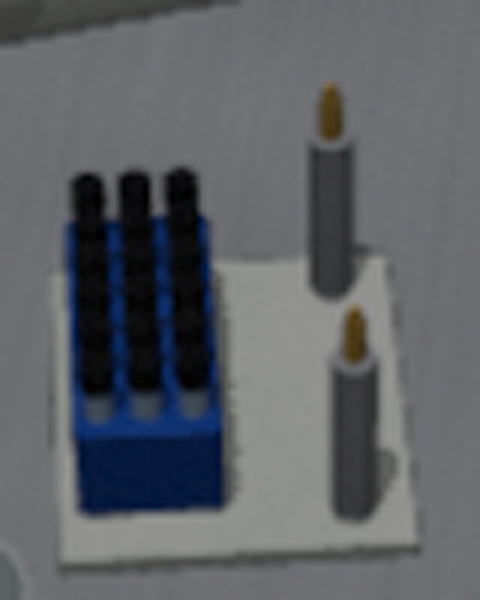

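```bash
cat > m1.py <<'E'
from h import *
np.set_printoptions(precision=4,suppress=True)
cs={n:ctrl.camera(n) for n in ['side','top']}
def top1(z): return np.array([240,190])+(np.array(z)+.5)/5.4-.5
def top2(z): return np.array([410,180])+(np.array(z)+.5)/6-.5
def s3(z): return np.array([270,220])+(np.array(z)+.5)/5.5-.5
def s4(z): return np.array([275,105])+(np.array(z)+.5)/6-.5
S,T=cs['side'],cs['top']
def go(n,a,b):
    X,r=tri([(T,a),(S,b)]);print(n,X,r);return X
hf=go('front hole',top1((140,468)),s3((489,340)))
hr=go('rear hole',top1((212,107)),s3((135,274)))
pl=go('pin left',top2((210,370)),s4((355,308)))
pr=go('pin right',top2((630,321)),s4((331,86)))
for a,b in ((hf,hr),(pl,pr)): print((a+b)/2,np.linalg.norm(a-b),np.arctan2(*(b-a)[[1,0]]))
# with known z
for n,a,b,z in (('hf',top1((140,468)),s3((489,340)),.115),('hr',top1((212,107)),s3((135,274)),.115),('pl',top2((210,370)),s4((355,308)),.14),('pr',top2((630,321)),s4((331,86)),.14)):
    print(n,atz(T,a,z),atz(S,b,z))
for n,z in (('bottle',.1),('dishes',.06),('beaker',.1),('jar',.09)):
    print(n,atz(T,ctrl.boxes_of(n,T)[0]['point'],z))
E
python3 m1.py
```

```text
front hole [0.439  0.2222 0.1126] [array([-0.1,  0.3]), array([-0.3, -0.1])]
rear hole [0.5903 0.206  0.1127] [array([-0.,  0.]), array([-0., -0.])]
pin left [ 0.5382 -0.1578  0.1381] [array([ 0. , -0.1]), array([0.1, 0. ])]
pin right [ 0.5665 -0.3075  0.1379] [array([ 0. , -0.1]), array([0.1, 0. ])]
[0.5147 0.2141 0.1127] 0.15214909442412491 -0.10712714848461538
[ 0.5523 -0.2326  0.138 ] 0.1523689685250176 -1.384323222116505
hf [0.4394 0.2219 0.115 ] [0.4383 0.224  0.115 ]
hr [0.5899 0.2057 0.115 ] [0.5898 0.2076 0.115 ]
pl [ 0.5376 -0.1574  0.14  ] [ 0.5382 -0.1558  0.14  ]
pr [ 0.5658 -0.3068  0.14  ] [ 0.5663 -0.305   0.14  ]
bottle [ 0.4443 -0.0028  0.1   ]
dishes [ 0.4074 -0.2382  0.06  ]
beaker [0.6957 0.003  0.1   ]
jar [0.4515 0.4446 0.09  ]
```

>>> {"op": "play_rows", "data": {
  "twist": [
    [0, 0, 0.0176],
    [0, 0, 0.0176],
    [0, 0, 0.0176],
    [0, 0, 0.0176],
    [0, 0, 0.0176],
    [0, 0, 0.0176],
    [0, 0, 0.0176],
    [0, 0, 0.0176],
    [0, 0, 0.0176],
    [0, 0, 0.0176],
    [0, 0, 0],
    [0, 0, 0]
  ],
  "travel": [
    [0.619, -0.592, 0],
    [0.619, -0.592, 0],
    [0.619, -0.592, 0],
    [0.619, -0.592, 0],
    [0.619, -0.592, 0],
    [0.619, -0.592, 0],
    [0.619, -0.592, 0],
    [0.619, -0.592, 0],
    [0.619, -0.592, 0],
    [0.619, -0.592, 0],
    [0, 0, 0],
    [0, 0, 0]
  ],
  "grip": [-1, -1, -1, -1, -1, -1, -1, -1, -1, -1, -1, -1]
}}

```text
time_s: 4.5
ee_pos: [0.5151, 0.2137, 0.2131]
eef_rot: [-1.571, 0.001, -0.108]
force: [-0.7, 0.8, -0.6]
grip_width: 0.0941
```

```bash
python3 - <<'E'
from h import *
np.set_printoptions(precision=4,suppress=True)
o=ctrl.get_obs();print(o['time_s'],o['qpos'],o['ee_pos'],o['eef_rot'],o['force'])
c=ctrl.camera('wrist');save(c,'w1');print(c['rvec'],c['tvec'])
for n in ['guard_tab','guard_hole0','guard_hole1']:
    print(n,[(np.round(d['point'],1),d['confidence']) for d in ctrl.boxes_of(n,c)])
print('exp tab top',proj(c,[.5147,.2141,.163]))
for X in ([.439,.2222,.115],[.5903,.206,.115]): print(proj(c,X))
E
```

```text
4.5 [ 0.3275  0.3176  1.4986  0.0001  1.3259 -1.1353] [0.5151 0.2137 0.2131] [-1.5709  0.0006 -0.1081] [-0.6706  0.8084 -0.6212]
[-2.2028 -1.9769 -0.2307] [-0.2683 -0.5001  0.2755]
guard_tab [(array([321.3, 220.1]), 0.86), (array([181.1, 402.8]), 0.44), (array([331.9, 238.4]), 0.43)]
guard_hole0 [(array([318.9, 220.1]), 0.59)]
guard_hole1 [(array([318.9, 220.1]), 0.59)]
exp tab top [318.2723 256.3056]
[318.1217 141.766 ]
[318.3608 325.2525]
```

View pics/w1.png

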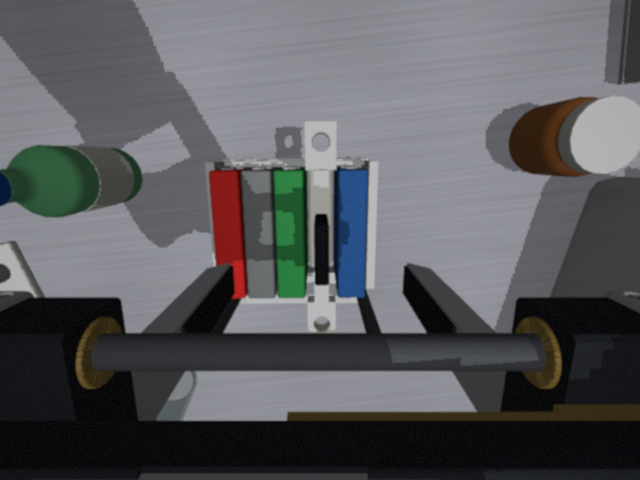

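The wrist view shows the tab at (321,250) and the holes at (320.5,142) and (321.5,323). The finger mid-line is at ~318.5, so the guard sits about 2 mm further to +y. I'll descend with that correction.

>>> {"op": "play_rows", "data": {
  "twist": [
    [0, 0, 0],
    [0, 0, 0],
    [0, 0, 0],
    [0, 0, 0],
    [0, 0, 0],
    [0, 0, 0]
  ],
  "travel": [
    [0, 0.01, -0.4],
    [0, 0.01, -0.4],
    [0, 0.01, -0.4],
    [0, 0.006, -0.4],
    [0, 0, 0],
    [0, 0, 0]
  ],
  "grip": [-1, -1, -0.5, 0, 0.2, 0.4]
}}

```text
time_s: 5.3
ee_pos: [0.5148, 0.2165, 0.1341]
eef_rot: [-1.571, -0.0, -0.105]
force: [0.2, -1.0, 0.6]
grip_width: 0.0656
```

```bash
python3 - <<'E'
from h import *
np.set_printoptions(precision=4,suppress=True)
o=ctrl.get_obs();print(o['time_s'],o['ee_pos'],o['eef_rot'],o['force'],o['grip_width'])
c=ctrl.camera('wrist');save(c,'w2')
c2=ctrl.camera('side');save(c2,'s2');cv2.imwrite('pics/s2z.png',cv2.resize(c2['img'][180:330,250:400,::-1],None,fx=4,fy=4,interpolation=cv2.INTER_CUBIC))
E
```

```text
5.3 [0.5148 0.2165 0.1341] [-1.5707 -0.0003 -0.1055] [ 0.2202 -0.9527  0.5705] 0.06557442471305287
```

View pics/w2.png

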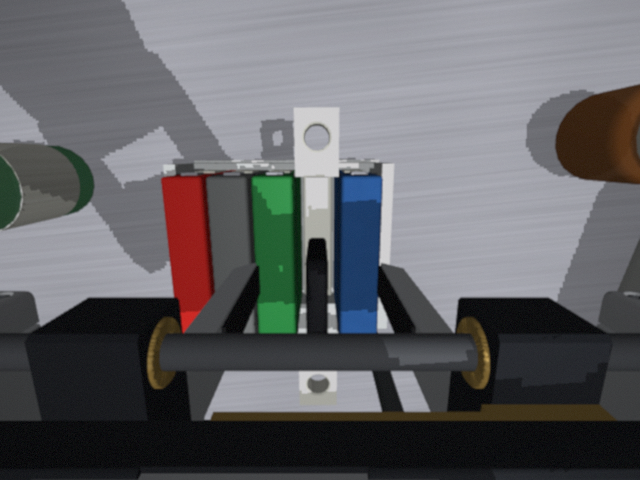

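View pics/s2z.png

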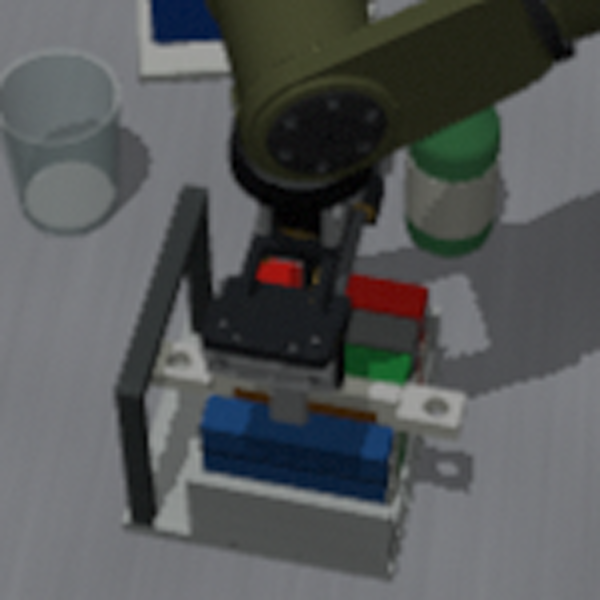

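Wrist view: the tab and holes are at column ~317.5, and the finger mid-line is at ~318.5, so it's centred. The fingers are clear of the boxes. Closing.

>>> {"op": "play_rows", "data": {
  "twist": [
    [0, 0, 0],
    [0, 0, 0],
    [0, 0, 0],
    [0, 0, 0],
    [0, 0, 0],
    [0, 0, 0],
    [0, 0, 0],
    [0, 0, 0]
  ],
  "travel": [
    [0, -0.01, 0],
    [0, 0, 0],
    [0, 0, 0],
    [0, 0, 0],
    [0, 0, 0],
    [0, 0, 0],
    [0, 0, 0],
    [0, 0, 0]
  ],
  "grip": [1, 1, 1, 1, 1, 1, 1, 1],
  "force": 55
}}

```text
time_s: 6.2
ee_pos: [0.5149, 0.2155, 0.1334]
eef_rot: [-1.571, 0.0, -0.106]
force: [-0.3, 0.1, 0.5]
grip_width: 0.0096
```

```bash
python3 - <<'E'
from h import *
np.set_printoptions(precision=4,suppress=True)
o=ctrl.get_obs();print(o['time_s'],o['ee_pos'],o['eef_rot'],o['force'],o['moment'],o['grip_width'])
# tilt path: TCP relative to pivot P in rack frame (x along yaw -.105)
yaw=-.106; ex=np.array([np.cos(yaw),np.sin(yaw)])
r=np.array([55.,134-34])
prev=r
for k in range(1,7):
    t=.05*k; c,s=np.cos(t),np.sin(t)
    n=np.array([r[0]*c-r[1]*s, r[0]*s+r[1]*c]); d=(n-prev)/50; prev=n
    print(k,np.round([d[0]*ex[0],d[0]*ex[1],d[1]],3), 'twist axis', np.round(-.05/(np.pi/2)*np.array([-ex[1],ex[0],0]),4))
E
```

```text
6.2 [0.5149 0.2155 0.1334] [-1.5709  0.     -0.1064] [-0.282   0.0763  0.5202] [-0.093  -0.0481  0.0131] 0.009606725786437445
1 [-0.101  0.011  0.052] twist axis [-0.0034 -0.0317 -0.    ]
2 [-0.103  0.011  0.047] twist axis [-0.0034 -0.0317 -0.    ]
3 [-0.105  0.011  0.042] twist axis [-0.0034 -0.0317 -0.    ]
4 [-0.107  0.011  0.037] twist axis [-0.0034 -0.0317 -0.    ]
5 [-0.109  0.012  0.031] twist axis [-0.0034 -0.0317 -0.    ]
6 [-0.111  0.012  0.026] twist axis [-0.0034 -0.0317 -0.    ]
```

>>> {"op": "play_rows", "data": {
  "twist": [
    [0, 0, 0],
    [-0.0034, -0.0317, 0],
    [-0.0034, -0.0317, 0],
    [-0.0034, -0.0317, 0],
    [0, 0, 0],
    [0, 0, 0]
  ],
  "travel": [
    [-0.015, 0.002, 0.02],
    [-0.101, 0.011, 0.052],
    [-0.103, 0.011, 0.047],
    [-0.105, 0.011, 0.042],
    [0, 0, 0],
    [0, 0, 0]
  ],
  "grip": [1, 1, 1, 1, 1, 1]
}}

```text
time_s: 6.8
ee_pos: [0.4987, 0.2173, 0.1415]
eef_rot: [-1.571, -0.149, -0.106]
force: [0.0, -0.6, -3.6]
grip_width: 0.0094
```

```bash
python3 - <<'E'
from h import *
np.set_printoptions(precision=4,suppress=True)
o=ctrl.get_obs();print(o['time_s'],o['ee_pos'],o['eef_rot'],o['force'],o['moment'],o['grip_width'])
c2=ctrl.camera('side');cv2.imwrite('pics/s3z.png',cv2.resize(c2['img'][180:330,250:400,::-1],None,fx=4,fy=4,interpolation=cv2.INTER_CUBIC))
E
```

```text
6.8 [0.4987 0.2173 0.1415] [-1.5709 -0.1489 -0.106 ] [ 0.0161 -0.6142 -3.5925] [0.0186 0.1456 0.0306] 0.009421052961957733
```

View pics/s3z.png

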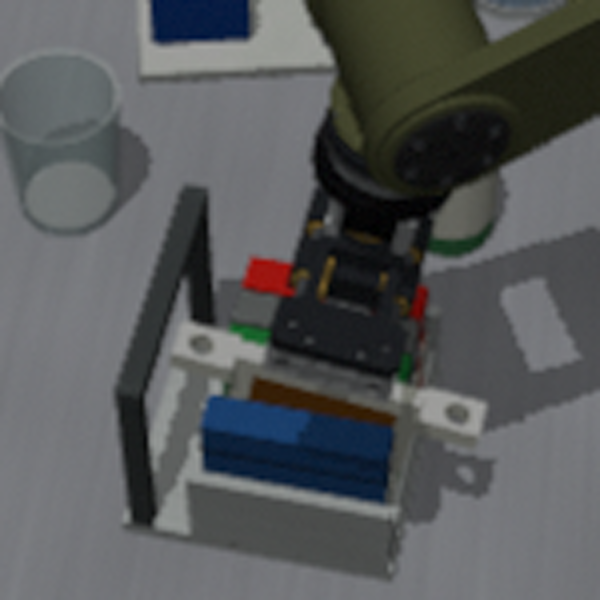

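The rear ear has swung clear of the bar and the forces are small. I'll finish the tilt and lift.

>>> {"op": "play_rows", "data": {
  "twist": [
    [-0.0034, -0.0317, 0],
    [-0.0034, -0.0317, 0],
    [-0.0034, -0.0317, 0],
    [0, 0, 0],
    [0, 0, 0],
    [0, 0, 0],
    [0, 0, 0],
    [0, 0, 0],
    [0, 0, 0],
    [0, 0, 0]
  ],
  "travel": [
    [-0.107, 0.011, 0.037],
    [-0.109, 0.012, 0.031],
    [-0.111, 0.012, 0.026],
    [0, 0, 0.2],
    [0, 0, 0.3],
    [0, 0, 0.3],
    [0, 0, 0.3],
    [0, 0, 0.3],
    [0, 0, 0.3],
    [0, 0, 0]
  ],
  "grip": [1, 1, 1, 1, 1, 1, 1, 1, 1, 1]
}}

```text
time_s: 7.85
ee_pos: [0.4836, 0.2192, 0.2338]
eef_rot: [-1.569, -0.302, -0.107]
force: [0.9, 0.1, -3.8]
grip_width: 0.01
```

```bash
python3 - <<'E'
from h import *
np.set_printoptions(precision=4,suppress=True)
o=ctrl.get_obs();print(o['time_s'],o['qpos'],o['ee_pos'],o['eef_rot'],o['force'],o['moment'],o['grip_width'])
c2=ctrl.camera('side');cv2.imwrite('pics/s4z.png',cv2.resize(c2['img'][150:330,220:400,::-1],None,fx=3.3,fy=3.3,interpolation=cv2.INTER_CUBIC))
c=ctrl.camera('wrist');save(c,'w4')
E
```

```text
7.85 [ 0.4313  0.1021  1.7384 -0.1752  1.0456 -0.9642] [0.4836 0.2192 0.2338] [-1.5689 -0.3019 -0.1071] [ 0.8708  0.1466 -3.8188] [0.063  0.3898 0.0027] 0.009991645791199391
```

View pics/s4z.png

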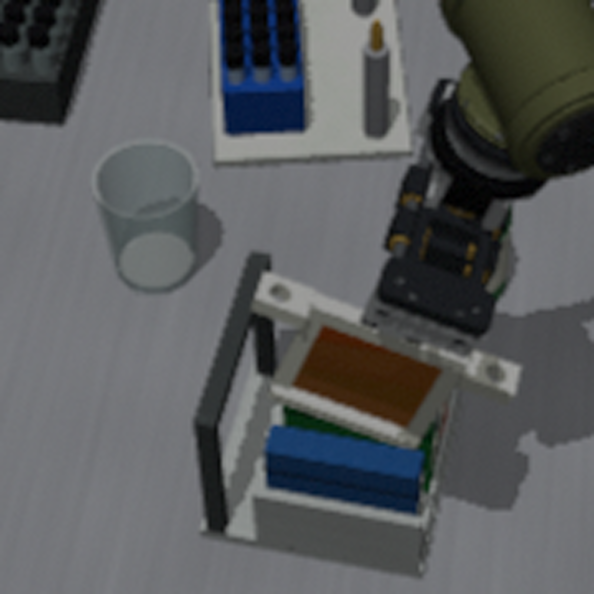

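View pics/w4.png

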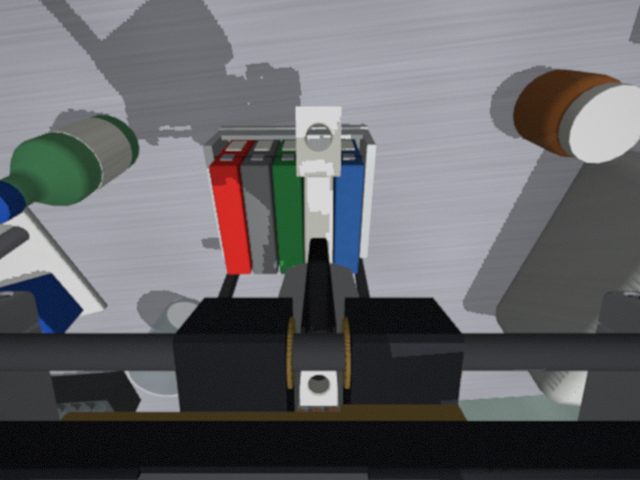

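The guard hangs clear, there's been no slip (holes at (318.5,137) and (319,385), as before), and all the boxes are standing. Next I'll raise it and set it upright.

>>> {"op": "play_rows", "data": {
  "twist": [
    [0, 0, 0],
    [0, 0, 0],
    [0.0051, 0.0478, 0],
    [0.0051, 0.0478, 0],
    [0.0051, 0.0478, 0],
    [0.0051, 0.0478, 0],
    [0, 0, 0]
  ],
  "travel": [
    [0, 0, 0.4],
    [0, 0, 0.5],
    [0, 0, 0.5],
    [0, 0, 0.4],
    [0, 0, 0],
    [0, 0, 0],
    [0, 0, 0]
  ],
  "grip": [1, 1, 1, 1, 1, 1, 1]
}}

```text
time_s: 8.65
ee_pos: [0.4832, 0.2186, 0.3197]
eef_rot: [-1.572, 0.005, -0.107]
force: [1.1, 0.1, -3.7]
grip_width: 0.0096
```

```bash
python3 - <<'E'
from h import *
np.set_printoptions(precision=4,suppress=True)
o=ctrl.get_obs();print(o['time_s'],o['qpos'],o['ee_pos'],o['eef_rot'],o['force'],o['moment'],o['grip_width'])
d=np.array([.552,-.2305,.325])-o['ee_pos'];print(d/.05/14,(-1.384-o['eef_rot'][2])/(np.pi/2)/14)
E
```

```text
8.65 [ 0.355   0.2003  1.4011  0.0015  1.5454 -1.1086] [0.4832 0.2186 0.3197] [-1.5718  0.0054 -0.1072] [ 1.11    0.1487 -3.717 ] [ 0.0275 -0.0821 -0.0103] 0.009637358599996567
[ 0.0983 -0.6416  0.0076] -0.05806040558882268
```

>>> {"op": "play_rows", "data": {
  "twist": [
    [0, 0, -0.058],
    [0, 0, -0.058],
    [0, 0, -0.058],
    [0, 0, -0.058],
    [0, 0, -0.058],
    [0, 0, -0.058],
    [0, 0, -0.058],
    [0, 0, -0.058],
    [0, 0, -0.058],
    [0, 0, -0.058],
    [0, 0, -0.058],
    [0, 0, -0.058]
  ],
  "travel": [
    [0.098, -0.642, 0.009],
    [0.098, -0.642, 0.009],
    [0.098, -0.642, 0.009],
    [0.098, -0.642, 0.009],
    [0.098, -0.642, 0.009],
    [0.098, -0.642, 0.009],
    [0.098, -0.642, 0.009],
    [0.098, -0.642, 0.009],
    [0.098, -0.642, 0.009],
    [0.098, -0.642, 0.009],
    [0.098, -0.642, 0.009],
    [0.098, -0.642, 0.009]
  ],
  "grip": [1, 1, 1, 1, 1, 1, 1, 1, 1, 1, 1, 1]
}}

```text
time_s: 9.85
ee_pos: [0.5412, -0.1675, 0.3261]
eef_rot: [-1.571, 0.0, -1.203]
force: [0.2, 0.4, -4.0]
grip_width: 0.0099
```

>>> {"op": "play_rows", "data": {
  "twist": [
    [0, 0, -0.058],
    [0, 0, -0.058],
    [0, 0, 0],
    [0, 0, 0],
    [0, 0, 0]
  ],
  "travel": [
    [0.098, -0.642, 0],
    [0.098, -0.642, 0],
    [0, 0, 0],
    [0, 0, 0],
    [0, 0, 0]
  ],
  "grip": [1, 1, 1, 1, 1]
}}

```text
time_s: 10.35
ee_pos: [0.551, -0.2296, 0.3265]
eef_rot: [-1.571, 0.001, -1.38]
force: [-0.3, 1.0, -3.4]
grip_width: 0.0098
```

```bash
cat > look.py <<'E'
from h import *
import sys
t=sys.argv[1]
np.set_printoptions(precision=4,suppress=True)
o=ctrl.get_obs();print(o['time_s'],o['ee_pos'],o['eef_rot'],o['force'],o['moment'],o['grip_width'])
np.save(f'o{t}.npy',o,allow_pickle=True)
c=ctrl.camera('wrist');save(c,'w'+t)
a=ctrl.camera('top');save(a,'t'+t)
b=ctrl.camera('side');save(b,'s'+t)
import pickle;pickle.dump((c,a,b),open(f'c{t}.pkl','wb'))
for n,x,y0,y1,x0,x1 in (('t',a,180,290,410,550),('s',b,60,210,270,400)):
    cv2.imwrite(f'pics/{n}{t}z.png',cv2.resize(x['img'][y0:y1,x0:x1,::-1],None,fx=4 if n=='s' else 5,fy=4 if n=='s' else 5,interpolation=cv2.INTER_CUBIC))
E
python3 look.py 5
```

```text
10.35 [ 0.551  -0.2296  0.3265] [-1.5707  0.0012 -1.3801] [-0.2748  0.9791 -3.383 ] [-0.089   0.0437  0.0089] 0.009754882303675045
```

View pics/w5.png

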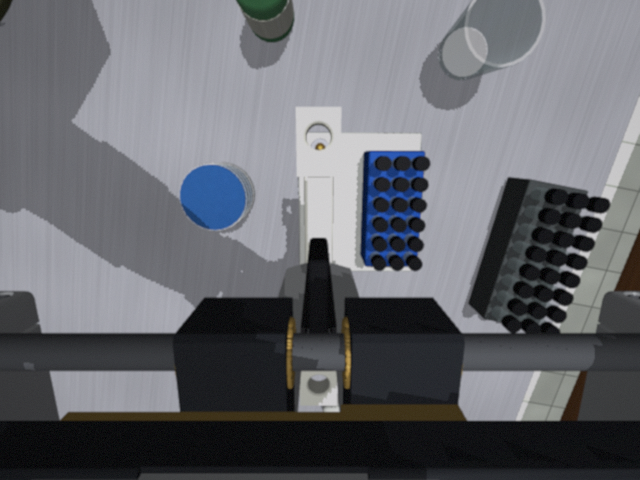

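View pics/t5z.png

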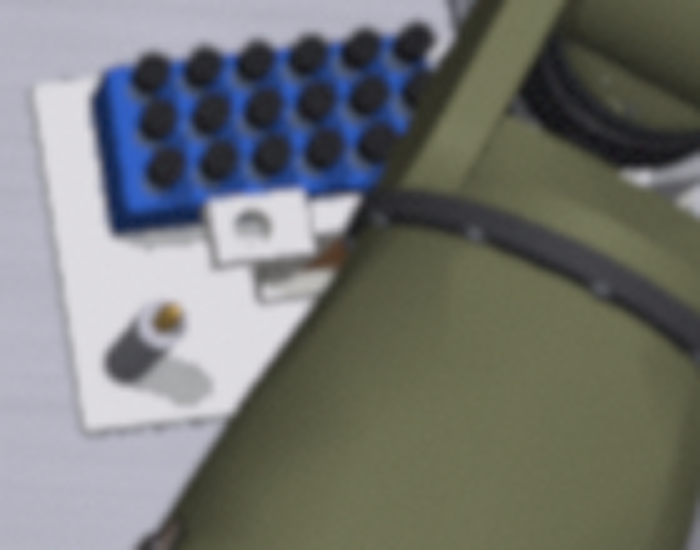

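View pics/s5z.png

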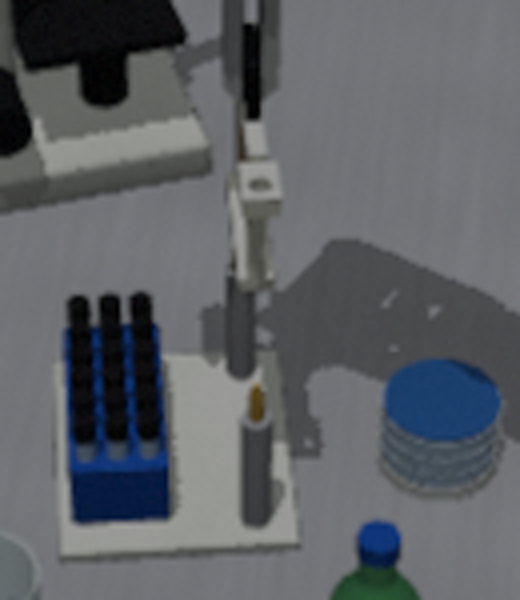

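In the wrist view the +y pin tip shows through the near hole at (319.5,147), and the hole itself is at (318.5,136). In the side view the near pin is under the near ear. I'll compute the offsets from the same picture.

```bash
python3 - <<'E'
from h import *
import pickle
np.set_printoptions(precision=4,suppress=True)
c,a,b=pickle.load(open('c5.pkl','rb'));o=np.load('o5.npy',allow_pickle=True).item()
im=c['img'][:,:,::-1]
cv2.imwrite('pics/w5a.png',cv2.resize(im[95:185,280:360],None,fx=7,fy=6.6,interpolation=cv2.INTER_CUBIC))
cv2.imwrite('pics/w5b.png',cv2.resize(im[360:420,280:360],None,fx=8,fy=8,interpolation=cv2.INTER_CUBIC))
zt=o['ee_pos'][2]-.0184
for p,z in (((318.5,136),zt),((318.5,384),zt),((319.5,147),.14)): print(atz(c,p,z))
for X in ([.538,-.1560,.14],[.566,-.3055,.14]): print(proj(c,X))
E
```

```text
[ 0.5371 -0.1538  0.3081]
[ 0.5657 -0.3015  0.3081]
[ 0.5386 -0.1547  0.14  ]
[318.7193 148.204 ]
[317.8913 289.2916]
```

View pics/w5a.png

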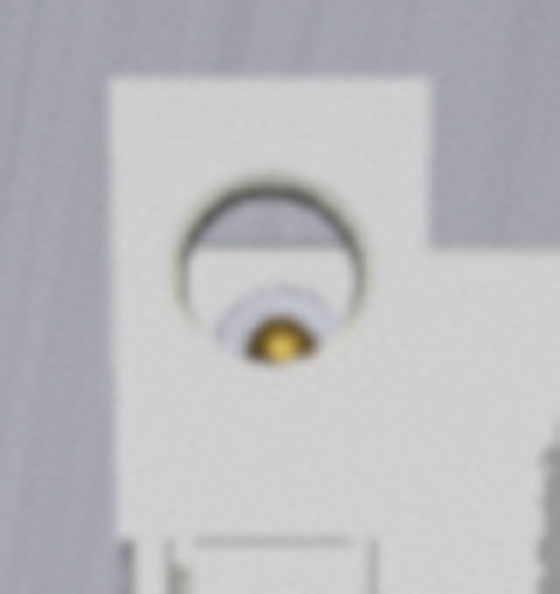

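View pics/w5b.png

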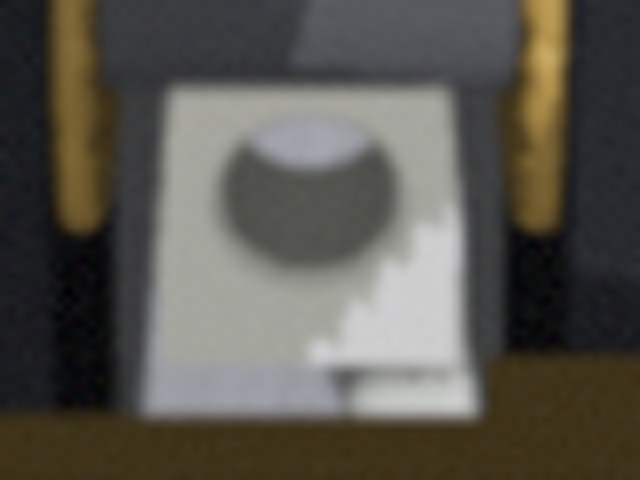

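>>> {"op": "play_rows", "data": {
  "twist": [
    [0, 0, -0.0025],
    [0, 0, 0],
    [0, 0, 0],
    [0, 0, 0],
    [0, 0, 0],
    [0, 0, 0],
    [0, 0, 0],
    [0, 0, 0],
    [0, 0, 0],
    [0, 0, 0]
  ],
  "travel": [
    [0.02, -0.018, -0.3],
    [0, 0, -0.4],
    [0, 0, -0.4],
    [0, 0, -0.4],
    [0, 0, -0.4],
    [0, 0, -0.4],
    [0, 0, -0.3],
    [0, 0, -0.2],
    [0, 0, 0],
    [0, 0, 0]
  ],
  "grip": [1, 1, 1, 1, 1, 1, 1, 1, 1, 1]
}}

```text
time_s: 11.5
ee_pos: [0.5523, -0.2312, 0.1874]
eef_rot: [-1.57, 0.001, -1.385]
force: [-0.7, 0.3, -3.1]
grip_width: 0.0096
```

```bash
python3 look.py 6; python3 - <<'E'
from h import *
import pickle
c,a,b=pickle.load(open('c6.pkl','rb'))
im=c['img'][:,:,::-1]
A=cv2.resize(im[95:185,280:360],None,fx=6,fy=6,interpolation=cv2.INTER_CUBIC)
cv2.imwrite('pics/w6a.png',A)
cv2.imwrite('pics/w6b.png',cv2.resize(im[360:420,280:360],None,fx=8,fy=8,interpolation=cv2.INTER_CUBIC))
cv2.imwrite('pics/s6y.png',cv2.resize(b['img'][85:185,300:370,::-1],None,fx=6,fy=6,interpolation=cv2.INTER_CUBIC))
E
```

```text
11.5 [ 0.5523 -0.2312  0.1874] [-1.5702  0.001  -1.3853] [-0.6912  0.2648 -3.0696] [-0.0809 -0.001   0.0442] 0.009602963117783688
```

View pics/w6a.png

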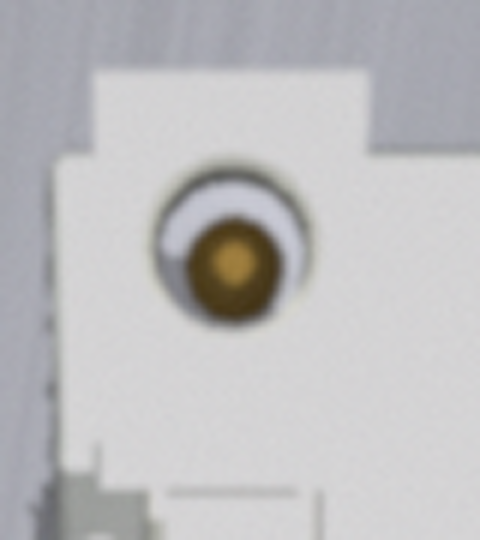

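View pics/w6b.png

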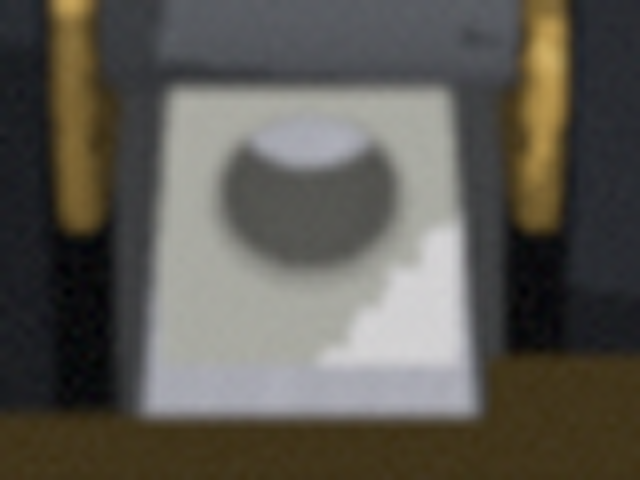

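View pics/s6y.png

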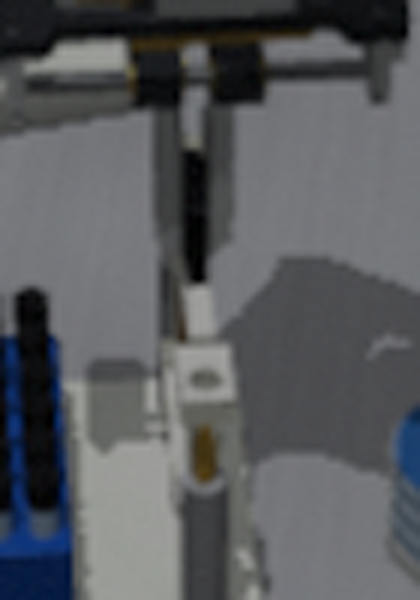

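View pics/t6z.png

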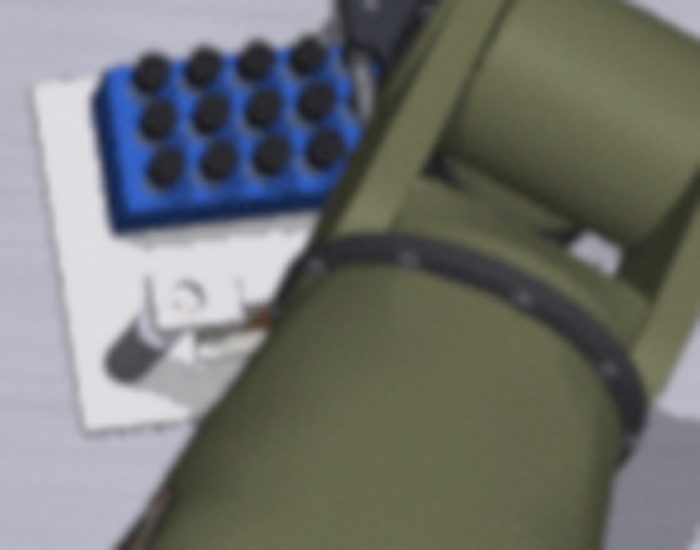

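The pin tip is well inside the near hole: hole centre at (318.7,135.1), tip at (318.7,138.3).

```bash
python3 - <<'E'
from h import *
import pickle
np.set_printoptions(precision=4,suppress=True)
c,a,b=pickle.load(open('c6.pkl','rb'));o=np.load('o6.npy',allow_pickle=True).item()
R=cv2.Rodrigues(np.array(c['rvec']))[0];print('cam',-R.T@np.array(c['tvec']), 'axis',R[2])
def q(z): return np.array([280,95])+(np.array(z)+.5)/6-.5
zt=o['ee_pos'][2]-.0184
h=atz(c,q((234.5,243)),zt);h2=atz(c,(318.4,384),zt)
print('hole',h,'far hole',h2,np.linalg.norm(h-h2))
for z in (.138,.14):
    p=atz(c,q((234,262)),z);d=p-h;u=np.array([np.cos(-1.385),np.sin(-1.385)]);v=np.array([-u[1],u[0]])
    print('pin-hole',d[:2],'along guard x',d[:2]@u,'across',d[:2]@v)
# fully: shoulder-level/body circle at full dia z=.130 : bottom edge y322, sides 187..281
print('body', atz(c,q((234,269)),.13)-h)
# side view check of pin tips & guard holes in side: s6y scale 6 off (300,85)
def s(z): return np.array([300,85])+(np.array(z)+.5)/6-.5
print('side hole',atz(b,s((205,378)),zt),'side tip',atz(b,s((205,428)),.14))
E
```

```text
cam [ 0.5404 -0.1659  0.3575] axis [ 0.0432 -0.2255 -0.9733]
hole [ 0.5388 -0.1549  0.169 ] far hole [ 0.5665 -0.3033  0.169 ] 0.15093694353598128
pin-hole [ 0.     -0.0001] along guard x 6.038819591826421e-05 across 1.7541948331895854e-05
pin-hole [ 0.     -0.0002] along guard x 0.00016084022356666622 across 1.3562754004085846e-05
body [ 0.0001 -0.0004 -0.039 ]
side hole [ 0.5384 -0.1566  0.169 ] side tip [ 0.5382 -0.1558  0.14  ]
```

Aligned to within about 0.3 mm, so I'll lower it partway and watch the force.

>>> {"op": "play_rows", "data": {
  "twist": [
    [0, 0, 0],
    [0, 0, 0],
    [0, 0, 0],
    [0, 0, 0],
    [0, 0, 0],
    [0, 0, 0],
    [0, 0, 0]
  ],
  "travel": [
    [0, 0, -0.1],
    [0, 0, -0.1],
    [0, 0, -0.1],
    [0, 0, -0.1],
    [0, 0, -0.1],
    [0, 0, 0],
    [0, 0, 0]
  ],
  "grip": [1, 1, 1, 1, 1, 1, 1]
}}

```text
time_s: 12.35
ee_pos: [0.552, -0.2313, 0.1616]
eef_rot: [-1.571, 0.002, -1.386]
force: [-0.7, -0.8, -3.1]
grip_width: 0.0101
```

```bash
python3 look.py 7; python3 - <<'E'
from h import *
import pickle
c,a,b=pickle.load(open('c7.pkl','rb'))
im=c['img'][:,:,::-1]
A=cv2.resize(im[95:185,280:360],None,fx=5,fy=5,interpolation=cv2.INTER_CUBIC)
B=cv2.resize(im[360:420,280:360],None,fx=5,fy=5,interpolation=cv2.INTER_CUBIC)
S=cv2.resize(b['img'][85:185,300:370,::-1],None,fx=5,fy=5,interpolation=cv2.INTER_CUBIC)
o=np.zeros((580,760,3),np.uint8);o[:450,:400]=A;o[450:580,:400]=B[:130];o[:500,405:755]=S
cv2.imwrite('pics/m7.png',o)
E
```

```text
12.35 [ 0.552  -0.2313  0.1616] [-1.5711  0.0016 -1.3857] [-0.724  -0.7991 -3.1303] [-0.0869  0.0487  0.032 ] 0.01005816497543741
```

View pics/m7.png

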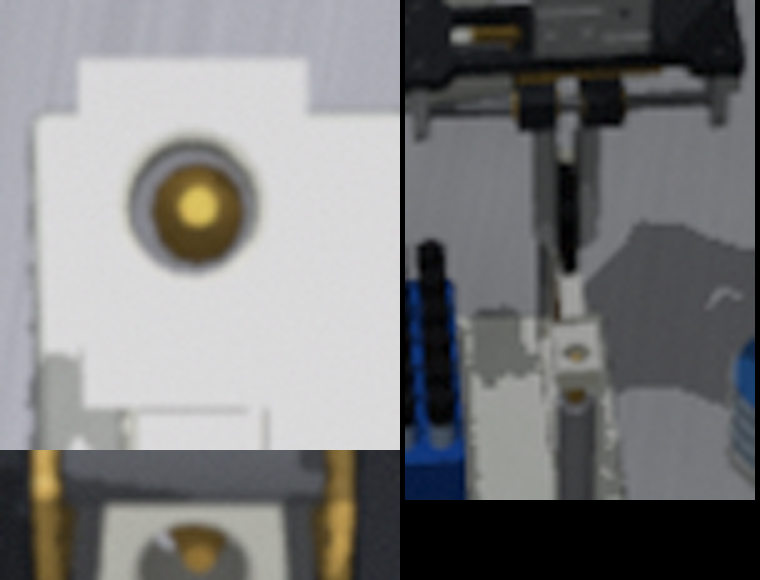

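Both pins are entering their holes and the force hasn't changed. Continuing down.

>>> {"op": "play_rows", "data": {
  "twist": [
    [0, 0, 0],
    [0, 0, 0],
    [0, 0, 0],
    [0, 0, 0],
    [0, 0, 0],
    [0, 0, 0],
    [0, 0, 0]
  ],
  "travel": [
    [0.006, 0, -0.1],
    [0, 0, -0.1],
    [0, 0, -0.1],
    [0, 0, -0.03],
    [0, 0, -0.02],
    [0, 0, 0],
    [0, 0, 0]
  ],
  "grip": [1, 1, 1, 1, 1, 1, 1]
}}

```text
time_s: 13.2
ee_pos: [0.5524, -0.2314, 0.1443]
eef_rot: [-1.571, 0.001, -1.386]
force: [-0.5, 0.3, -3.3]
grip_width: 0.0097
```

>>> {"op": "play_rows", "data": {
  "twist": [
    [0, 0, 0],
    [0, 0, 0],
    [0, 0, 0],
    [0, 0, 0]
  ],
  "travel": [
    [0, 0, -0.015],
    [0, 0, -0.015],
    [0, 0, 0],
    [0, 0, 0]
  ],
  "grip": [1, 1, 1, 1]
}}

```text
time_s: 13.6
ee_pos: [0.5523, -0.2313, 0.1426]
eef_rot: [-1.571, 0.002, -1.386]
force: [-0.1, 0.5, -3.4]
grip_width: 0.0098
```

>>> {"op": "play_rows", "data": {
  "twist": [
    [0, 0, 0],
    [0, 0, 0],
    [0, 0, 0],
    [0, 0, 0]
  ],
  "travel": [
    [0, 0, -0.015],
    [0, 0, -0.01],
    [0, 0, 0],
    [0, 0, 0]
  ],
  "grip": [1, 1, 1, 1]
}}

```text
time_s: 14.0
ee_pos: [0.5524, -0.2313, 0.1424]
eef_rot: [-1.57, 0.001, -1.386]
force: [-3.9, 2.9, 7.8]
grip_width: 0.0098
```

```bash
python3 look.py 8; python3 - <<'E'
from h import *
import pickle
c,a,b=pickle.load(open('c8.pkl','rb'))
im=c['img'][:,:,::-1]
A=cv2.resize(im[95:185,280:360],None,fx=5,fy=5,interpolation=cv2.INTER_CUBIC)
B=cv2.resize(im[360:420,280:360],None,fx=5,fy=5,interpolation=cv2.INTER_CUBIC)
S=cv2.resize(b['img'][85:185,300:370,::-1],None,fx=5,fy=5,interpolation=cv2.INTER_CUBIC)
o=np.zeros((580,760,3),np.uint8);o[:450,:400]=A;o[450:580,:400]=B[:130];o[:500,405:755]=S
cv2.imwrite('pics/m8.png',o)
E
```

```text
14.0 [ 0.5524 -0.2313  0.1424] [-1.5704  0.001  -1.3856] [-3.859   2.8912  7.762 ] [0.2025 0.9381 0.0085] 0.00982679162122126
```

View pics/m8.png

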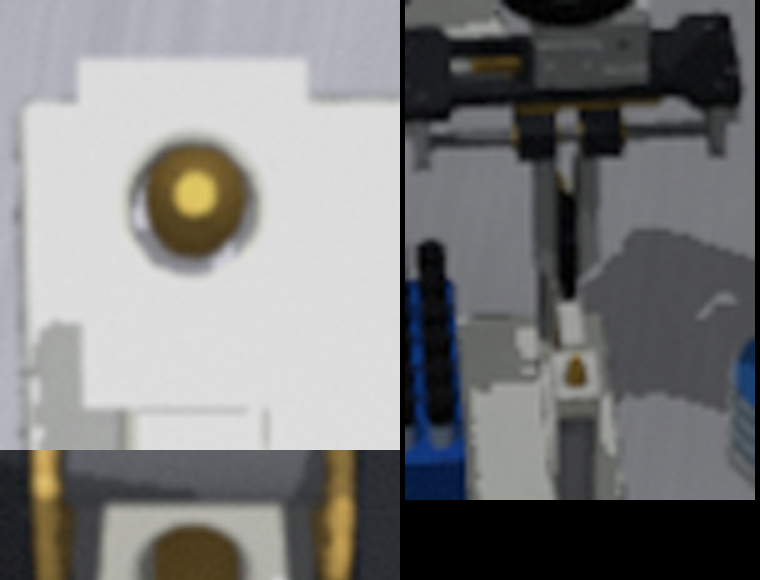

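The pins stand through both holes, TCP is at z=0.1424 as expected for home, and contact force is ~11 N. I'll press slightly more so both ears bear, then release.

>>> {"op": "play_rows", "data": {
  "twist": [
    [0, 0, 0],
    [0, 0, 0],
    [0, 0, 0]
  ],
  "travel": [
    [0, 0, -0.008],
    [0, 0, 0],
    [0, 0, 0]
  ],
  "grip": [1, 1, 1]
}}

```text
time_s: 14.45
ee_pos: [0.5524, -0.2313, 0.1424]
eef_rot: [-1.57, 0.001, -1.386]
force: [-5.1, 2.1, 11.0]
grip_width: 0.0093
```

>>> {"op": "play_rows", "data": {
  "twist": [
    [0, 0, 0],
    [0, 0, 0],
    [0, 0, 0],
    [0, 0, 0],
    [0, 0, 0]
  ],
  "travel": [
    [0, 0, 0],
    [0, 0, 0],
    [0, 0, 0],
    [0, 0, 0],
    [0, 0, 0]
  ],
  "grip": [0.5, 0.2, 0.2, 0.2, 0.2]
}}

```text
time_s: 14.95
ee_pos: [0.5523, -0.2313, 0.1409]
eef_rot: [-1.571, 0.002, -1.386]
force: [-0.1, -0.1, 0.3]
grip_width: 0.0373
```

>>> {"op": "play_rows", "data": {
  "twist": [
    [0, 0, 0],
    [0, 0, 0],
    [0, 0, 0],
    [0, 0, 0],
    [0, 0, 0],
    [0, 0, 0],
    [0, 0, 0],
    [0, 0, 0],
    [0, 0, 0],
    [0, 0, 0],
    [0, 0, 0],
    [0, 0, 0]
  ],
  "travel": [
    [0, 0, 0.2],
    [0, 0, 0.4],
    [0, 0, 0.5],
    [0, 0, 0.5],
    [0, 0, 0.5],
    [0, 0, 0.5],
    [-0.5, 0.5, 0.2],
    [-0.5, 0.5, 0.2],
    [-0.5, 0.5, 0],
    [-0.5, 0.5, 0],
    [0, 0, 0],
    [0, 0, 0]
  ],
  "grip": [0.2, 0.2, 0.2, 0.2, 0.2, 0.2, 0.2, 0.2, 0.2, 0.2, 0.2, 0.2]
}}

```text
time_s: 16.15
ee_pos: [0.4524, -0.1312, 0.2921]
eef_rot: [-1.569, 0.0, -1.385]
force: [-0.2, -0.3, 0.2]
grip_width: 0.0377
```

```bash
python3 look.py 9
```

```text
16.15 [ 0.4524 -0.1312  0.2921] [-1.5693  0.0005 -1.3851] [-0.1655 -0.3184  0.1552] [-0.0497  0.0409 -0.0195] 0.03768092221585137
```

View pics/s9.png

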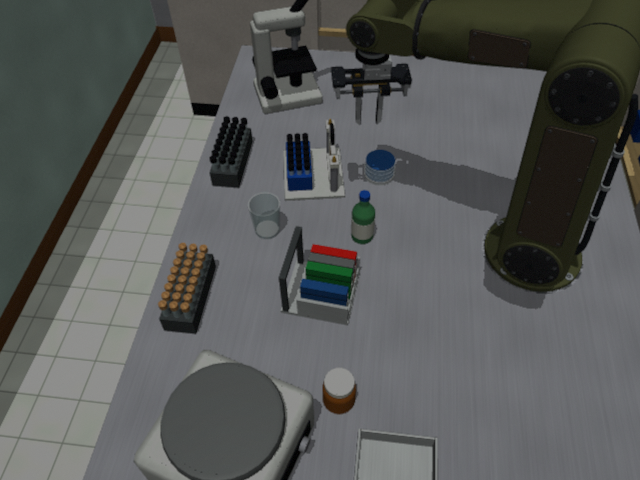

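View pics/s9z.png

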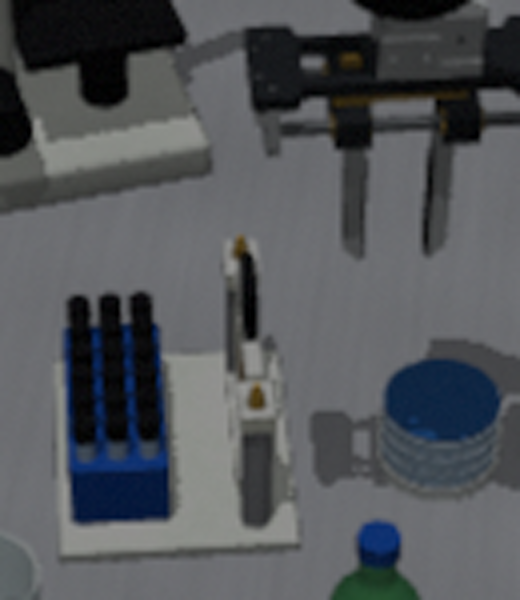

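View pics/t9.png

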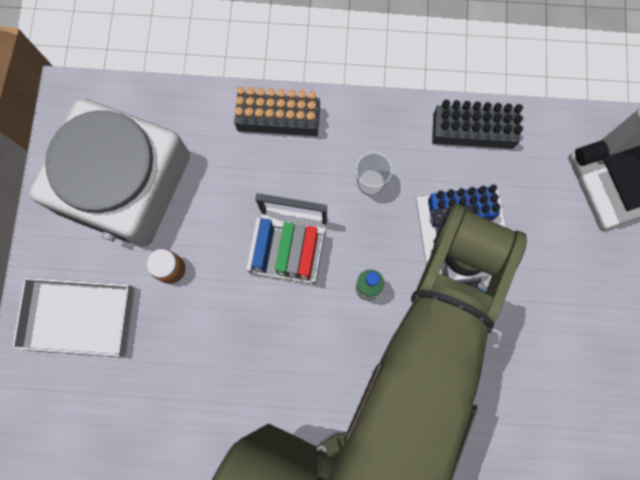

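View pics/w9.png

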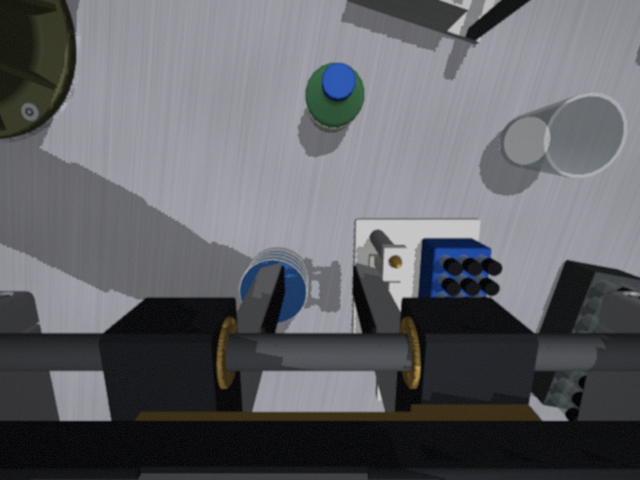

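The guard hangs with both pins showing through the ears (side view (334,158) and (330,121)). The four boxes are standing, and the bottle, beaker, dishes and jar haven't moved. Handing in.

```bash
python3 -c "
from station import ctrl
print(ctrl.hand_in())"
```

```text
the job is handed in; nothing more can be done
None
```

The guard is hanging on both station pins, and I handed the job in at about 16.3 s. I pinched the tab, tipped the guard 0.3 rad about the front lip, and lifted it out. I carried it above the bottle's height, lined up the holes, lowered it until it rested on the shoulders, released it, and moved the hand clear.

**Seating:** Before lowering, the wrist view put the near hole within about 0.3 mm of its pin. Contact came at a tool height of 0.1424 m, as worked out for fully home. I pressed with about 14 N before letting go, and the tool reads about zero force now. The last pictures show both pins through the ears.

**Other objects:** The four slide boxes are standing in the rack, and the bottle, beaker, dishes and jar look unmoved.

**Checks that disagreed or are missing:**
- The top camera read about 2 mm low in y compared with the side and wrist views, and I corrected for it.
- The far ear's contact with its shoulder was judged only by the pin showing through the hole and by the matching height. I didn't measure it separately.

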